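# Wedge the vial cradle onto the sloping draw-up stand

## Task

Mount the blue vial cradle on the sloping stand: set its dovetail foot on the bare upper part of the slope, narrow end (white collar) pointing down the slope, and slide it down between the two tapered jaws until it is wedged tight, so that it stays tight by itself when you let go. Push firmly but do not ram it, and leave the two vials and the sample pot between the two work places where they stand.

Things in the scene. Friction and masses are not known exactly. Their poses are not given: they have to be found in the camera images.
- way: fixed sloping, black rubber-coated bed of a stand with a grey base (156 x 96 mm, 0.12 m high), tilted 25 degrees, low end towards the robot, yaw within 20. Origin on the bed's surface at the mouth, midway between the jaws' upper ends, 70 mm above the counter; x up the slope, y across, z square out of the bed. Bed 92 mm wide, x = -70 to +95 mm; bare above x = 0. Grippy: the cradle does not slide by itself.
- jaws_end (a point): point on the bed midway between the jaws' lower ends (axes as the way). Two undercut jaws run from here 66 mm up to the mouth, 14 mm high (colliding lip to 16), outsides within 42 mm of the middle, inner faces leaning inward 30 degrees; apart at the bed 42 mm here, about 50 mm at the mouth (1 mm every 8).
- seat_mean (a point): point on the bed 18 mm below the mouth (axes as the way): where the cradle's origin wedges on average. The silver jaw (-y) is fixed; the brass one (+y) is set up to 1.4 mm closer or wider each time, too little to see, so it wedges up to 12 mm above or below this point and 0.7 mm aside: only the rising force tells. The wedge locks by friction: a push of 10 to 20 N down the slope leaves it tight; over 30 N is ramming.
- cradle: loose blue plastic vial cradle, 0.11 to 0.2 kg, standing on its foot on the counter. Origin: centre of the foot's underside; x to the wide heel, z up. Dovetail foot 70 mm long, 14 mm high, underside 43.6 mm wide at the nose (-x), 52.4 at the heel, flanks as the jaws. On it a 24 mm wide neck to 20 mm height and, at the nose, a white vial collar (33 mm across, x = -36 to -3 mm, top at 43).
- cradle_heel (a point): centre of the foot's flat heel face (axes as the cradle), 35 mm from its origin and 7 mm above the underside; the face is 14 mm high and can be pushed. With the cradle wedged it still stands 4 to 29 mm above the mouth, clear of the jaws.
- cradle_grip (a point): centre of the cradle's upright grip rib (axes as the cradle): blue with black ridges, 14 mm thick across y, 30 mm long in x; 18 mm from the foot's centre towards the heel and 36 mm above the underside; top 53 mm above the underside, lower end 20 mm.
- ampoule: small brown vial with an orange cap, 19 mm across, 40 mm high, standing between the two work places; origin at the centre of its underside. Leave it alone.
- vial: clear vial with a white cap and a green and white label, 39 mm across, 89 mm high, standing between the two work places; origin at the centre of its underside. Leave it alone.
- pot: sample pot with a white lid, 51 mm across, 74 mm high, standing between the two work places; origin at the centre of its underside. Leave it alone.

How it is judged (in metres and radians):
On the way, in this order (a step that is already met when the one before it is completed fails the run):
1. the cradle is lifted clear of the counter (height (world z) of cradle above 0.04 m), for 0.1 s.
2. the foot is on the slope at the upper end of the jaws, in line with the way (x of cradle in the frame of way between -0.002 and 0.07 m and y of cradle in the frame of way between -0.012 and 0.012 m and z of cradle in the frame of way between -0.006 and 0.006 m and angle between the x axis of cradle and the x axis of way, either way round below 0.2 rad), for 0.05 s.
At the end, for the whole second after the job is handed in: The cradle's foot lies flat between the jaws (within 3.4 degrees, 4 mm of the middle, 3 mm of the bed), 3 to 36 mm past the mouth by its centre, at rest, and is wedged: by itself it still presses on the bed and fixed jaw with more than 3.5 N (x of cradle in the frame of way between -0.036 and -0.003 m and y of cradle in the frame of way between -0.004 and 0.004 m and z of cradle in the frame of way between -0.003 and 0.003 m and angle between the x axis of cradle and the x axis of way, either way round below 0.06 rad and contact force between cradle and way above 3.5 N and linear speed of cradle below 0.01 m/s); the robot touches nothing.
It fails at once if a vial or the sample pot is moved more than 25 mm (distance of any of ampoule, vial, pot from where it was at the start of the episode above 0.025 m).
It fails at once if the cradle is rammed: between the jaws it presses on the bed and fixed jaw with more than 80 N (x of cradle in the frame of way below 0 m and contact force between cradle and way above 80 N).
It also fails if it takes over 51 s, if anything falls off the work surface, if the arm or the gripper's body presses on something with over 40 N, if the wrist force passes 120 N, or if a joint passes its speed limit or range.

## Robot

A 6-joint arm with a two-finger parallel gripper is mounted at the origin on a cart in front of the work surface, level with it; the furniture and walls round the work are solid. World frame = base frame: x ahead of the robot, y to its left, z up, the work surface at z = 0. Lengths are in m, angles in degrees, forces in N, time in s.
With the tool pointing down it reaches from about 0.3 to 0.75 m from the base axis. Payload 8.5 kg.
Tool frame: the origin (TCP) lies between the finger pads; the fingertips stand 17 mm ahead of it and the grasp point (between the pads) lies 2 mm behind it; z points along the fingers, y is the direction in which the jaws open and shut (so a half turn about z gives the same grasp; the last joint's range is limited). The gripper opens to 85 mm and grips with 20 to 120 N. Pads are 22 mm wide; open, the fingers measure 114 mm over their backs; the gripper's body (76 mm by 85 mm) begins 54 mm behind the grasp point. The pads swing forward as they close: fully open they stand 13 mm farther back than shut.
Start: joints at [64.612, 21.807, 74.336, -0, 83.858, -12.336], TCP at [0.124, 0.536, 0.248] pointing down, gripper open.
Joint ranges: [-178.18, 178.18], [-50.72, 133.34], [12.68, 142.11], [-81.47, 261.47], [9.98, 163.14], [-165.26, 165.26]. Speed limits (degrees/s): [136.94, 136.94, 180, 180, 180, 180].

## Interface

Orientations are given as a 3x3 rotation matrix whose columns are the frame's x, y, z axes.
In Python, from plant import monitor, get_image, workorder gives the robot as it stands. The module is installed in compiled form; this text tells all that it offers.
- The arm moves only by the tool carry_out, never from a script. Its argument "increments" is one flat list of numbers, 7 for each row, row after row: the shift along the tool's x, y, z in cm, then the turn, a rotation vector about the tool's x, y, z in degrees, then the opening in per cent of the stroke, from 0 (shut) to 100 (fully open). A call has 1 to 20 rows; each row shifts and turns the commanded pose from where the row before left it, along the tool's axes as they then stand; what a row does not reach is not made up. A row lasts 1/12 s, in which the tool goes at most 41.7 mm and 7.16 degrees, less where a joint would pass 70% of its speed; a pose out of reach is approached as far as the arm can. A call is refused whole if a number of a shift passes 4.17 or a number of a turn 7.16, either way. A call with a gripper value outside its range is refused whole. The fingers move at their own pace and stop on an object; "newtons" is the grip in N (left out, the last holds). Time passes only in rows, so rows that do not move let the fingers close. It gives the time, the measured TCP pose, the force and the opening at its end, in the units of the state.
- monitor.sense(): the state, without advancing time (a new reading comes with each control period).
- get_image(name): name is "scene" or "top" or "wrist"; returns a dict with "pixels" (384x512x3 uint8, blue, green, red), "depth" (384x512 float32, m along the optical axis (not along the pixel's ray), 0 where there is no reading), "fovy" (degrees; the focal length in pixels is half the picture's height over the tangent of half this angle, whatever the lens; pixels are square), "cx", "cy" (the principal point, pixels), "k1" (the pictures are not rectified: a ray, as slopes to the right and down, at radius r is drawn at 1 + k1 r^2 times it, then the intrinsics apply), "view" (4x4, takes a point from world to camera coordinates); the wrist camera has in their place "tool_from_camera" (4x4, takes a point from camera to tool coordinates, whose origin is the TCP and whose axes are the flange's). Camera axes: x right, y down, z forward; pixel columns grow to the right and rows downward; lengths in m; the calibration is good to about 2 mm. A picture is of the moment at which its call begins: read the wrist's pose just before it.
- workorder.sign_off(): hands the job in, once; it reports no verdict.
The state is a dict: "clock": time; "q": joint angles; "joint_velocities": joint speeds; "effort": joint torques, N m; "tool_pos": TCP position; "tool_rot": TCP orientation; "ft_force": force on the tool from outside, world axes, zero at the start; "wrist_torque": the same for the moment, N m; "grip_width": opening from 0.0 (shut) to 1.0 (fully open).
Only numpy, scipy, OpenCV 4.12 (cv2) and the standard library are available. Lean on these libraries where they do the work, as an engineer would, in place of code of your own. Each camera call takes 0.05 s, during which the arm holds its last target.

## Working session

There is one attempt and no reset: what is moved stays moved. The work goes in short steps, Python scripts to look and compute and a tool call to move; the robot and the scene stay as the last step left them, time stands still between calls to the robot, and variables do not carry over. Pictures are saved under pics/ and viewed, and the job is handed in when it is done.

Besides the shell and the picture viewer there is one more tool, called after ">>>" as name(argument=value, ...) on one line, values as JSON. carry_out: Moves the arm, as the interface text tells. Its arguments: {"type":"object","properties":{"increments":{"type":"array"},"newtons":{"type":"number"}},"required":["increments"]}

```bash
mkdir -p pics; cat > h.py <<'E'
import numpy as np, cv2
from plant import monitor, get_image, workorder
def grab(n):
    s=monitor.sense(); d=get_image(n)
    np.savez('last_%s.npz'%n, tp=s['tool_pos'],tr=s['tool_rot'],**{k:v for k,v in d.items()})
    return d
def load(n):
    return dict(np.load('last_%s.npz'%n))
def cam(d):
    f=192/np.tan(np.radians(float(d['fovy']))/2)
    if 'view' in d: T=np.linalg.inv(d['view'])
    else:
        B=np.eye(4);B[:3,:3]=d['tr'];B[:3,3]=d['tp'];T=B@d['tool_from_camera']
    return f,T
def rays(d,uv):
    f,T=cam(d); uv=np.atleast_2d(np.float64(uv))
    K=np.array([[f,0,float(d['cx'])],[0,f,float(d['cy'])],[0,0,1]])
    p=cv2.undistortPoints(uv.reshape(-1,1,2),K,np.array([float(d['k1']),0,0,0,0])).reshape(-1,2)
    return T,np.c_[p,np.ones(len(p))]
def pts(d,uv):
    T,r=rays(d,uv); uv=np.atleast_2d(uv).astype(int)
    z=d['depth'][uv[:,1],uv[:,0]]
    return (r*z[:,None])@T[:3,:3].T+T[:3,3]
def atz(d,uv,h):
    T,r=rays(d,uv); w=r@T[:3,:3].T
    return T[:3,3]+w*((h-T[2,3])/w[:,2])[:,None]
def cloud(d):
    v,u=np.mgrid[0:384,0:512]
    P=pts(d,np.c_[u.ravel(),v.ravel()]).reshape(384,512,3)
    return P
def state():
    s=monitor.sense()
    for k in ['clock','q','tool_pos','tool_rot','ft_force','wrist_torque','grip_width']: print(k,np.round(s[k],4).tolist())
E
python3 - <<'E'
from h import *
for n in ['scene','top','wrist']:
    d=grab(n); cv2.imwrite('pics/%s0.png'%n,d['pixels']); print(n,d['fovy'],d['cx'],d['cy'],d['k1'],(d['depth']>0).mean())
state()
E
```

```text
scene 56.29967723971273 254.93618839052448 190.3248094430885 0.03655459634904241 0.9864908854166666
top 47.189021858720714 259.6828900207304 197.1766208111867 -0.10646431347836773 0.9960835774739584
wrist 69.26860836825125 255.51295010656426 192.29247340655866 -0.055991861968004764 0.9958750406901041
clock 0.15
q [64.6127, 21.833, 74.3705, -0.0001, 83.8586, -12.3368]
tool_pos [0.1241, 0.5356, 0.2479]
tool_rot [[-0.9742, 0.2258, -0.0005], [0.2258, 0.9742, -0.001], [0.0002, -0.0011, -1.0]]
ft_force [-0.0268, -0.1009, 0.6276]
wrist_torque [0.0063, 0.0145, 0.0187]
grip_width 0.9992
```

```bash
sleep 1
```

```text
(no output)
```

View pics/scene0.png

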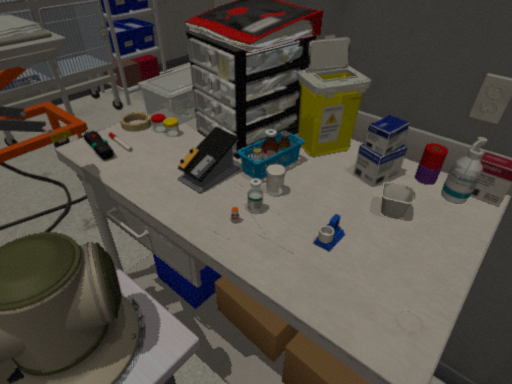

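View pics/top0.png

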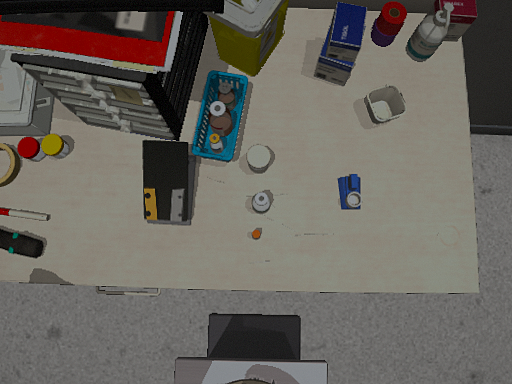

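View pics/wrist0.png

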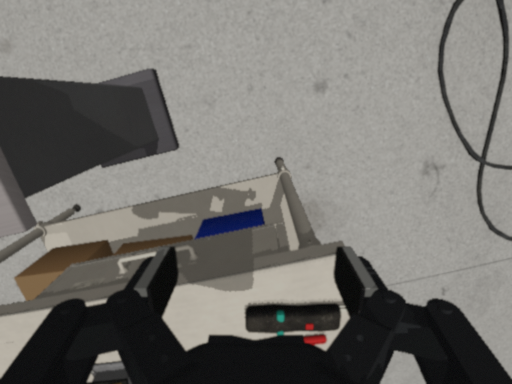

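The stand is at top-image (168,180), with its low end (jaws, brass at the left and silver at the right) facing the robot. The cradle is at (350,192), with the white collar near (354,199). The ampoule (256,233), vial (261,201) and pot (259,157) stand between them. Next I'll measure and enlarge.

```bash
python3 - <<'E'
from h import *
d=load('top'); im=d['pixels']
a=cv2.resize(im[165:220,325:380],None,fx=10,fy=10,interpolation=cv2.INTER_CUBIC)
b=cv2.resize(im[130:235,125:215],None,fx=6,fy=6,interpolation=cv2.INTER_CUBIC)
cv2.imwrite('pics/cr.png',a);cv2.imwrite('pics/way.png',b)
f,T=cam(d);print(np.round(T,3).tolist())
for n,u in dict(cr=(352,185),collar=(354,199),amp=(256,233),vial=(261,201),pot=(259,157),table=(300,260),bed=(165,165),brass=(150,205),silver=(178,205)).items():
    print(n,np.round(pts(d,u),3))
d=load('scene'); im=d['pixels']
cv2.imwrite('pics/scr.png',np.hstack([cv2.resize(im[205:255,305:355],(500,500),interpolation=cv2.INTER_CUBIC)]))
E
```

```text
[[0.022, -0.985, 0.169, 0.333], [-1.0, -0.023, -0.0, -0.011], [0.004, -0.169, -0.986, 0.947], [0.0, 0.0, 0.0, 1.0]]
cr [[ 0.517 -0.204  0.051]]
collar [[ 0.493 -0.214  0.021]]
amp [[ 0.414 -0.005  0.041]]
vial [[ 0.473 -0.014  0.09 ]]
pot [[ 0.567 -0.008  0.072]]
table [[ 0.361 -0.101 -0.001]]
bed [[0.541 0.18  0.091]]
brass [[0.462 0.211 0.071]]
silver [[0.464 0.154 0.069]]
```

View pics/cr.png

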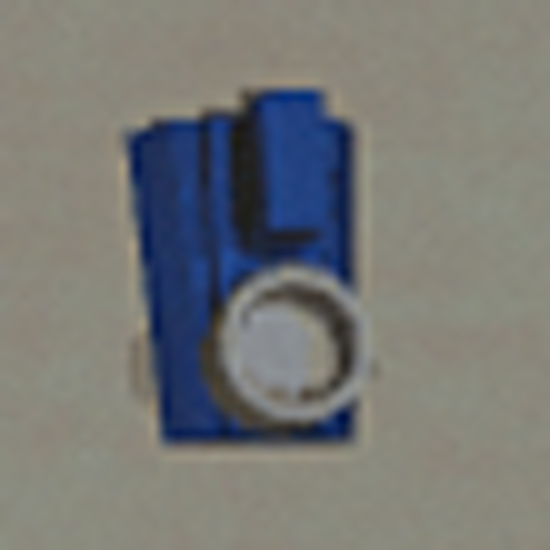

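View pics/way.png

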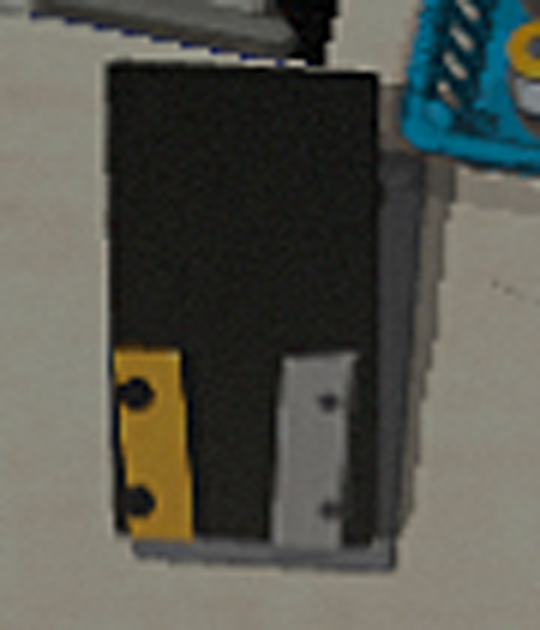

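View pics/scr.png

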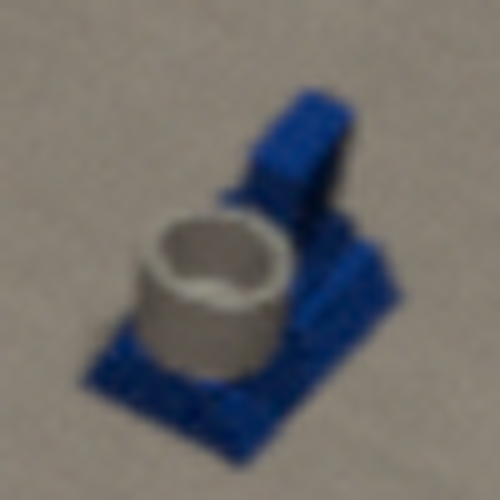

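```bash
python3 - <<'E'
from h import *
d=load('top')
o=np.array([325,165])
rib=atz(d,o+np.array([[292,163]])/10,.053)[0]; col=atz(d,o+np.array([[292,343]])/10,.043)[0]
base=atz(d,o+np.array([[130,130],[160,440],[355,438]])/10,0)
print(rib,col,base); v=(rib-col)[:2]; print(np.linalg.norm(v),np.degrees(np.arctan2(v[1],v[0])))
w=base[1]-base[2];print('nose w',np.linalg.norm(w),np.degrees(np.arctan2(-w[0],w[1])),'mid',(base[1]+base[2])/2)
# bed plane
P=cloud(d); sel=np.zeros((384,512),bool); sel[145:187,147:185]=1
Q=P[sel]; 
for it in range(3):
    c=Q.mean(0); n=np.linalg.svd(Q-c)[2][2]; n*=np.sign(n[2]); r=(Q-c)@n; Q=Q[abs(r)<2.5*r.std()]
print('bed n',n,'tilt',np.degrees(np.arccos(n[2])),'yaw dir',np.degrees(np.arctan2(-n[1],-n[0])),'rms',r.std(),len(Q),'c',c)
def onplane(d,uv,off=0):
    T,r=rays(d,uv); w=r@T[:3,:3].T
    return T[:3,3]+w*(((c+n*off-T[:3,3])@n)/(w@n))[:,None]
o2=np.array([125,130])
e=onplane(d,o2+np.array([[107,63],[377,74],[117,535],[372,545]])/6)
print('bed corners',e)
for k,(a,b) in dict(left=(2,0),right=(3,1)).items():
    v=e[b]-e[a]; print(k,np.linalg.norm(v),np.degrees(np.arctan2(v[1],v[0])))
j=onplane(d,o2+np.array([[114,348],[181,349],[282,353],[356,354],[193,539],[272,546]])/6,.014)
print('jaws top',j)
E
```

```text
[ 0.5248393  -0.20774999  0.053     ] [ 0.48843244 -0.20937083  0.043     ] [[ 0.54277117 -0.18337404  0.        ]
 [ 0.47366308 -0.18939682  0.        ]
 [ 0.47503593 -0.23247544  0.        ]]
0.03644291938385946 2.549136541665554
nose w 0.04310049217082341 1.8253209247593298 mid [ 0.47434951 -0.21093613  0.        ]
bed n [-0.41857032  0.01340661  0.90808543] tilt 24.757901017539858 yaw dir -1.834530109265607 rms 0.0013902507591872048 1563 c [0.54067766 0.17980273 0.08929402]
bed corners [[0.58618312 0.2241394  0.10961461]
 [0.5838756  0.13358845 0.10988784]
 [0.43674756 0.22806405 0.04067626]
 [0.4354221  0.13850108 0.04138758]]
left 0.16461739285146612 -1.5044205184523984
right 0.16356912838750184 -1.895343233066903
jaws top [[0.49493754 0.2220857  0.0830035 ]
 [0.49502329 0.19922167 0.08338058]
 [0.49437583 0.16498454 0.08358761]
 [0.49450908 0.14001156 0.08401772]
 [0.43435538 0.19779297 0.05543758]
 [0.43268179 0.17052682 0.05506871]]
```

Measured values agree with the given sizes:
- **Cradle:** origin about (0.508, -0.209), yaw about 2.2°.
- **Way:** origin about (0.500, 0.1815, 0.070), yaw about -1.75°, tilt about 25°.

I'll go over the cradle first, then take a close look.

>>> carry_out(increments=[0,0,0,0,0,-7,100,0,0,0,0,0,-7,100,0,0,0,0,0,-1.2,100,-1.555,-3.164,0,0,0,0,100,-1.555,-3.164,0,0,0,0,100,-1.555,-3.164,0,0,0,0,100,-1.555,-3.164,0,0,0,0,100,-1.555,-3.164,0,0,0,0,100,-1.555,-3.164,0,0,0,0,100,-1.555,-3.164,0,0,0,0,100,-1.555,-3.164,0,0,0,0,100,-1.555,-3.164,0,0,0,0,100,-1.555,-3.164,0,0,0,0,100,-1.555,-3.164,0,0,0,0,100,-1.555,-3.164,0,0,0,0,100,-1.555,-3.164,0,0,0,0,100,-1.555,-3.164,0,0,0,0,100,-1.555,-3.164,0,0,0,0,100,-1.555,-3.164,0,0,0,0,100,-1.555,-3.164,0,0,0,0,100])

```text
clock: 1.82
tool_pos: [0.4089, 0.0064, 0.2484]
tool_rot: [[-0.999, -0.034, 0.0], [-0.034, 0.999, 0.0], [-0.0, 0.0, -1.0]]
ft_force: [0.8, 1.2, -0.8]
grip_width: 0.998
```

>>> carry_out(increments=[-1.555,-3.164,0,0,0,0,100,-1.555,-3.164,0,0,0,0,100,-1.555,-3.164,0,0,0,0,100,-1.555,-3.164,0,0,0,0,100,-1.555,-3.164,0,0,0,0,100,-1.555,-3.164,0,0,0,0,100,-1.555,-3.164,0,0,0,0,100,0,0,0,0,0,0,100,0,0,0,0,0,0,100,0,0,0,0,0,0,100])

```text
clock: 2.65
tool_pos: [0.5253, -0.2086, 0.248]
tool_rot: [[-0.999, -0.036, -0.001], [-0.036, 0.999, 0.001], [0.001, 0.001, -1.0]]
ft_force: [-0.9, 0.5, -0.4]
grip_width: 0.998
```

```bash
python3 - <<'E'
from h import *
d=grab('wrist'); im=d['pixels']; state()
cv2.imwrite('pics/w1.png',im)
E
```

```text
clock 2.7
q [-33.6315, 23.3394, 71.8691, 0.0066, 84.8235, -125.7395]
tool_pos [0.5252, -0.2082, 0.2483]
tool_rot [[-0.9993, -0.0368, -0.0004], [-0.0368, 0.9993, 0.0004], [0.0004, 0.0004, -1.0]]
ft_force [-0.3415, -0.1523, -0.1233]
wrist_torque [0.0716, -0.0304, -0.0095]
grip_width 0.998
```

View pics/w1.png

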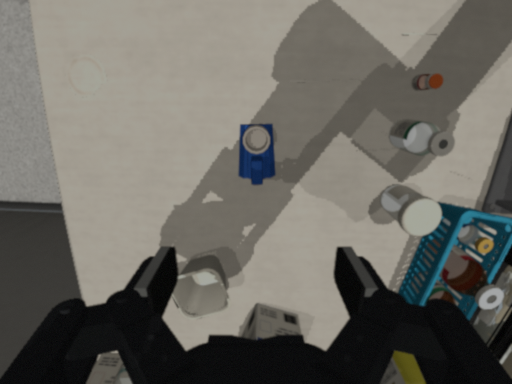

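Wrist view: the cradle is centred near (257,152), with the collar at (257,139), the rib near (257,178), the nose edge at v≈125 and the heel edge at v≈180.

```bash
python3 - <<'E'
from h import *
d=load('wrist'); im=d['pixels']
cv2.imwrite('pics/w1c.png',cv2.resize(im[115:195,225:290],None,fx=8,fy=7.5,interpolation=cv2.INTER_CUBIC) if 0 else cv2.resize(im[118:193,222:297],None,fx=8,fy=8,interpolation=cv2.INTER_CUBIC))
E
```

```text
(no output)
```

View pics/w1c.png

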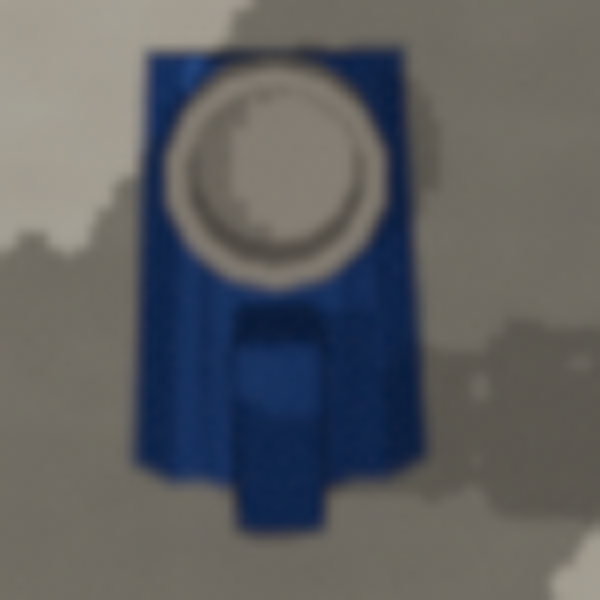

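```bash
python3 - <<'E'
from h import *
d=load('wrist'); o=np.array([222,118])
g=lambda l,h: atz(d,o+np.array(l)/8,h)
nose=g([[150,50],[403,50]],0); heel=g([[135,463],[426,460]],0)
col=g([[277,175]],.043); ribe=g([[237,530],[324,530],[236,340],[324,340]],.053)
print(nose,heel,col,ribe,sep='\n')
a=nose.mean(0);b=heel.mean(0);v=b-a
print('len',np.linalg.norm(v),'yaw',np.degrees(np.arctan2(v[1],v[0])),'orig',(a+b)/2, 'w',np.linalg.norm(nose[0]-nose[1]),np.linalg.norm(heel[0]-heel[1]))
r=ribe.mean(0);v=r-col[0];print('rib',r,np.degrees(np.arctan2(v[1],v[0])))
E
```

```text
[[ 0.47558504 -0.23022497  0.        ]
 [ 0.47406043 -0.18865283  0.        ]]
[[ 0.54605746 -0.23140287  0.        ]
 [ 0.54366658 -0.18080279  0.        ]]
[[ 0.48921553 -0.20899018  0.043     ]]
[[ 0.54126099 -0.21310119  0.053     ]
 [ 0.54078184 -0.19998325  0.053     ]
 [ 0.51210961 -0.21418654  0.053     ]
 [ 0.51163721 -0.20128048  0.053     ]]
len 0.07011868663306972 yaw 2.7270168434998903 orig [ 0.50984238 -0.20777087  0.        ] w 0.04160009259758419 0.050656535153802036
rib [ 0.52644741 -0.20713786  0.053     ] 2.8481682944706663
```

>>> carry_out(increments=[-0.15,0.07,2.5,0,0,-0.4,100,0,0,2.5,0,0,0,100,0,0,2.5,0,0,0,100,0,0,2.5,0,0,0,100,0,0,2.5,0,0,0,100,0,0,2.5,0,0,0,100,0,0,2.5,0,0,0,100,0,0,1.1,0,0,0,100,0,0,1.1,0,0,0,100,0,0,1.1,0,0,0,100,0,0,0,0,0,0,100,0,0,0,0,0,0,100])

```text
clock: 3.7
tool_pos: [0.527, -0.2078, 0.0406]
tool_rot: [[-0.999, -0.045, -0.0], [-0.045, 0.999, 0.0], [0.0, 0.0, -1.0]]
ft_force: [-0.2, 0.6, 0.0]
grip_width: 1.0
```

>>> carry_out(increments=[0,0,0,0,0,0,0,0,0,0,0,0,0,0,0,0,0,0,0,0,0,0,0,0,0,0,0,0,0,0,0,0,0,0,0,0,0,0,0,0,0,0,0,0,0,0,0,0,0,0,0,0,0,0,0,0,0,0,0,0,0,0,0,0,0,0,0,0,0,0], newtons=60)

```text
clock: 4.53
tool_pos: [0.5272, -0.2084, 0.0406]
tool_rot: [[-0.999, -0.044, 0.0], [-0.044, 0.999, -0.0], [-0.0, -0.0, -1.0]]
ft_force: [-0.7, 0.9, 4.3]
grip_width: 0.152
```

```bash
python3 - <<'E'
from h import *
d=grab('wrist'); state()
cv2.imwrite('pics/w2.png',d['pixels'])
E
```

```text
clock 4.5833
q [-33.5318, 36.5561, 87.173, 0.0008, 56.2396, -126.0768]
tool_pos [0.5272, -0.2084, 0.0406]
tool_rot [[-0.999, -0.0444, 0.0005], [-0.0444, 0.999, -0.0003], [-0.0004, -0.0003, -1.0]]
ft_force [-0.689, 1.6394, 5.426]
wrist_torque [0.1055, 0.0714, -0.0269]
grip_width 0.1525
```

View pics/w2.png

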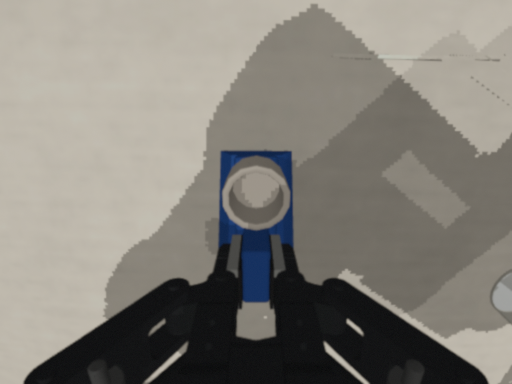

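The rib is gripped: the opening of 0.15 is about 13 mm against the rib's 14. The nose edge is at v≈152, from u=221 to 292. I'll lift, then check the cradle in the hand.

>>> carry_out(increments=[0,0,-1,0,0,0,0,0,0,-2.5,0,0,0,0,0,0,-3,0,0,0,0,0,0,-3,0,0,0,0,0,0,-3,0,0,0,0,0,0,-3,0,0,0,0,0,0,-2,0,0,0,0,0,0,-1,0,0,0,0,0,0,0,0,0,0,0,0,0,0,0,0,0,0,0,0,0,0,0,0,0])

```text
clock: 5.5
tool_pos: [0.5265, -0.208, 0.2235]
tool_rot: [[-0.999, -0.044, -0.003], [-0.044, 0.999, 0.002], [0.003, 0.002, -1.0]]
ft_force: [-1.1, 0.4, -1.8]
grip_width: 0.157
```

```bash
python3 - <<'E'
from h import *
d0=load('wrist')
n=atz(d0,[[221,151.5],[292,151.5]],0); print('nose before',n, np.linalg.norm(n[0]-n[1]))
d=grab('wrist'); state()
t=d['tp'][2]
for dd,h in ((d,t-.0406),(d0,0)):
    n=atz(dd,[[221,151.5],[292,151.5]],h).mean(0)
    print('nose in tool',dd['tr'].T@(n-dd['tp']))
    c=pts(dd,[[256,170],[225,158],[288,158]]);print(np.round((c-dd['tp'])@dd['tr'],4))
cv2.imwrite('pics/w3.png',cv2.resize(d['pixels'][130:320,190:320],None,fx=3,fy=3,interpolation=cv2.INTER_CUBIC))
E
```

```text
nose before [[ 0.47582227 -0.23199148  0.        ]
 [ 0.47387594 -0.18922003  0.        ]] 0.04281570648333909
clock 5.55
q [-33.5315, 24.5713, 74.0728, -0.0035, 81.5569, -126.0762]
tool_pos [0.5266, -0.208, 0.2235]
tool_rot [[-0.999, -0.0444, -0.003], [-0.0444, 0.999, 0.0019], [0.0029, 0.002, -1.0]]
ft_force [0.0103, -0.1112, -1.921]
wrist_torque [0.0106, -0.0731, -0.0098]
grip_width 0.1543Traceback (most recent call last):
  File "<stdin>", line 5, in <module>
KeyError: 'tp'
```

```bash
python3 - <<'E'
from h import *
d=load('wrist')
n=atz(d,[[221,151.5],[292,151.5]],d['tp'][2]-.0406).mean(0)
print('nose in tool',d['tr'].T@(n-d['tp']))
cv2.imwrite('pics/w3.png',cv2.resize(d['pixels'][130:320,190:320],None,fx=3,fy=3,interpolation=cv2.INTER_CUBIC))
E
```

```text
nose in tool [0.05239732 0.00014051 0.04074401]
```

View pics/w3.png

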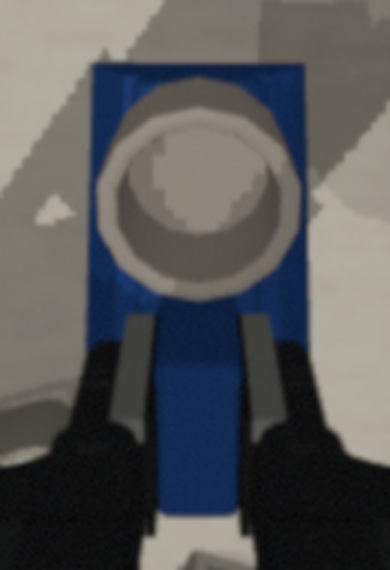

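>>> carry_out(increments=[0,0,0,0,0,4.3,0,0.176,1.5,0,0,0,0,0,0.176,2.99,0,0,0,0,0,0.176,2.99,0,0,0,0,0,0.176,2.99,0,0,0,0,0,0.176,2.99,0,0,0,0,0,0.176,2.99,0,0,0,0,0,0.176,2.99,0,0,0,0,0,0.176,2.99,0,0,0,0,0,0.176,2.99,0,0,0,0,0,0.176,2.99,0,0,0,0,0,0.176,2.99,0,0,0,0,0,0.176,2.99,0,0,0,0,0,0.176,2.99,0,0,0,0,0,0,1.49,0,0,0,0,0,0,0,0,0,-6.25,0,0,0,0,0,0,-6.25,0,0,0,0,0,0,-6.25,0,0,0,0,0,0,-6.25,0,0,0,0,0,0,0,0,0])

```text
clock: 7.22
tool_pos: [0.5124, 0.1817, 0.2234]
tool_rot: [[-0.907, 0.028, 0.421], [0.025, 1.0, -0.012], [-0.421, -0.001, -0.907]]
ft_force: [-0.9, 0.8, -2.7]
grip_width: 0.153
```

```bash
python3 - <<'E'
from h import *
d=grab('wrist'); state()
cv2.imwrite('pics/w4.png',d['pixels'])
d=grab('top');cv2.imwrite('pics/t4.png',cv2.resize(d['pixels'][90:250,100:300],None,fx=4,fy=3.75))
E
```

```text
clock 7.2667
q [9.0151, 14.6428, 93.5073, -6.048, 47.6917, -76.2474]
tool_pos [0.5137, 0.1815, 0.2241]
tool_rot [[-0.9081, 0.0285, 0.4177], [0.0255, 0.9996, -0.0126], [-0.4179, -0.0008, -0.9085]]
ft_force [0.7613, 0.4939, -1.8712]
wrist_torque [-0.0047, 0.3432, -0.0153]
grip_width 0.1548
```

View pics/w4.png

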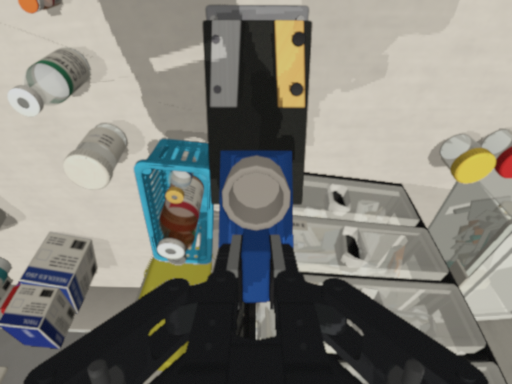

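View pics/t4.png

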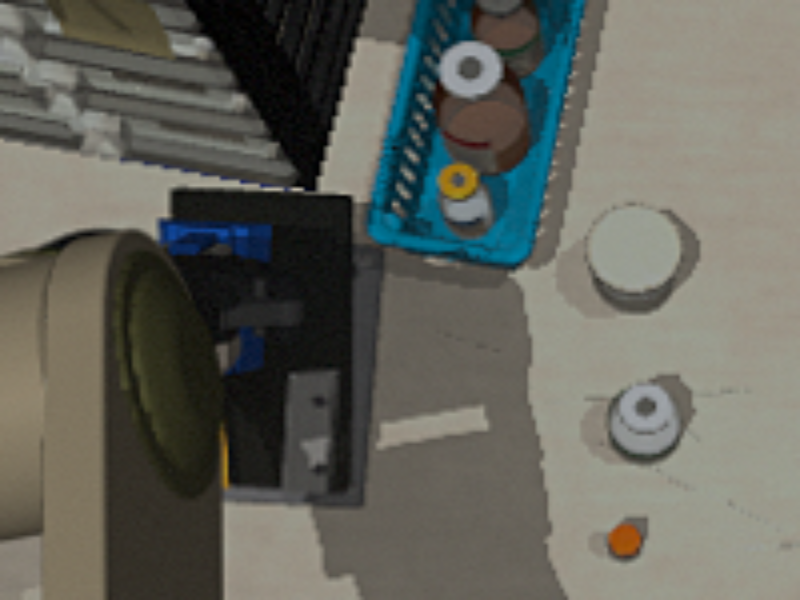

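Wrist view: the silver jaw is at u≈210–240, brass at 276–307, v=20–107. The cradle's nose is at v≈152. Next: the way in tool axes from this picture.

```bash
python3 - <<'E'
from h import *
d=load('wrist')
cv2.imwrite('pics/w4c.png',cv2.resize(d['pixels'][10:160,195:325],None,fx=4,fy=4,interpolation=cv2.INTER_CUBIC))
P=cloud(d); tr,tp=d['tr'],d['tp']
Q=P[50:145,243:272].reshape(-1,3)
for it in range(3):
    c=Q.mean(0); n=np.linalg.svd(Q-c)[2][2]; n*=np.sign(n[2]); r=(Q-c)@n; Q=Q[abs(r)<2.5*r.std()]
print('n',n,np.degrees(np.arccos(n[2])),'yaw',np.degrees(np.arctan2(-n[1],-n[0])),r.std(),'n in tool',tr.T@n,'c tool',tr.T@(c-tp),c)
np.savez('plane.npz',n=n,c=c)
E
```

```text
n [0.02257061 0.99974169 0.00266869] 89.84709512524692 yaw -91.29331493919055 0.007414338660975876 n in tool [ 0.00305886  0.99998134 -0.00528808] c tool [0.08344676 0.00087533 0.13232045] [0.49251477 0.18301317 0.0682197 ]
```

View pics/w4c.png

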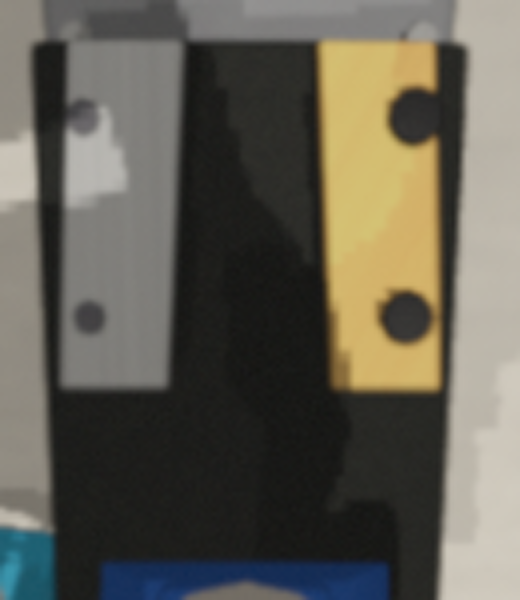

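```bash
python3 - <<'E'
from h import *
d=load('wrist'); tr,tp=d['tr'],d['tp']
P=cloud(d); print(np.round(P[50:150:12,256],3)); 
o=np.array([195,10])
def res(O,yaw):
    y=np.radians(yaw);t=np.radians(25)
    xw=np.array([np.cos(y)*np.cos(t),np.sin(y)*np.cos(t),np.sin(t)]);yw=np.array([-np.sin(y),np.cos(y),0]);return np.c_[xw,yw,np.cross(xw,yw)]
O=np.array([.5,.1815,.07]);R=res(O,-1.75)
def inway(uv,h):
    T,r=rays(d,o+np.array(uv)/4); w=r@T[:3,:3].T
    n=R[:,2]; p=T[:3,3]+w*(((O+n*h-T[:3,3])@n)/(w@n))[:,None]
    return (p-O)@R*1000
print('mouth tops inner silver,brass; outer',inway([[168,388],[332,388],[60,388],[440,390]],.014))
print('lower inner silver, brass',inway([[185,40],[317,40]],.014))
print('bed left edge,right edge',inway([[36,60],[57,520],[463,60],[438,560]],0))
T=tr.T@R; print('way axes in tool',T)
print('cradle yaw in tool vs way deg', np.degrees(np.arctan2(-T[1,0],-T[0,0])))
cp=tp+tr@np.array([.0175,0,.0406]); print('cradle in way mm',(cp-O)@R*1000)
E
```

```text
[[0.457 0.183 0.052]
 [0.466 0.183 0.054]
 [0.475 0.183 0.059]
 [0.484 0.182 0.063]
 [0.494 0.182 0.067]
 [0.503 0.182 0.071]
 [0.512 0.182 0.076]
 [0.522 0.181 0.081]
 [0.532 0.181 0.085]]
mouth tops inner silver,brass; outer [[  0.09720579 -15.71254775  14.        ]
 [ -0.04797883  19.10544897  14.        ]
 [  0.09790339 -38.68335127  14.        ]
 [  0.17189806  42.11548344  14.        ]]
lower inner silver, brass [[-66.34221137 -11.45692201  14.        ]
 [-66.46123997  14.46477269  14.        ]]
bed left edge,right edge [[-6.60605964e+01 -4.32553024e+01 -4.54061899e-14]
 [ 3.00815888e+01 -4.28883927e+01 -3.41875863e-14]
 [-6.64604198e+01  4.58887397e+01 -4.28612620e-14]
 [ 3.90935817e+01  4.62364370e+01 -3.16985870e-14]]
way axes in tool [[-9.99994162e-01 -3.04609861e-03  1.54809481e-03]
 [-3.04533659e-03  9.99995241e-01  4.94353759e-04]
 [-1.54959330e-03  4.89636403e-04 -9.99998680e-01]]
cradle yaw in tool vs way deg 0.1744854128661307
cradle in way mm [58.51613907  0.56452629 93.18575512]
```

Relative to the jaws, the held cradle is at about (58.5, -1.0, 93) mm in way axes and aligned within 0.2°. I'll shift down the slope by 16.5 mm, across by 1 mm, and descend.

>>> carry_out(increments=[0.65,0.1,2,0,0,0,0,1,0,2,0,0,0,0,0,0,2,0,0,0,0,0,0,1.5,0,0,0,0,0,0,0.8,0,0,0,0,0,0,0.4,0,0,0,0,0,0,0.2,0,0,0,0,0,0,0,0,0,0,0,0,0,0,0,0,0,0])

```text
clock: 8.07
tool_pos: [0.539, 0.1813, 0.1384]
tool_rot: [[-0.906, 0.031, 0.423], [0.028, 1.0, -0.013], [-0.423, 0.0, -0.906]]
ft_force: [0.7, -0.9, -2.2]
grip_width: 0.152
```

```bash
cat >> h.py <<'E'
O=np.array([.5,.1831,.07])
def wayR(yaw=-1.6):
    y=np.radians(yaw);t=np.radians(25)
    xw=np.array([np.cos(y)*np.cos(t),np.sin(y)*np.cos(t),np.sin(t)]);yw=np.array([-np.sin(y),np.cos(y),0]);return np.c_[xw,yw,np.cross(xw,yw)]
def rep():
    s=monitor.sense();R=wayR();tp=np.array(s['tool_pos']);tr=np.array(s['tool_rot'])
    print('t',round(s['clock'],2),'cradle/way mm',np.round((tp+tr@np.array([.0175,0,.0406])-O)@R*1000,2),'F way',np.round(np.array(s['ft_force'])@R,2),'M',np.round(s['wrist_torque'],2))
E
python3 - <<'E'
from h import *
rep(); d=grab('wrist'); rep()
cv2.imwrite('pics/w5.png',cv2.resize(d['pixels'][0:260,160:350],None,fx=3,fy=2.3*1,interpolation=cv2.INTER_CUBIC))
E
```

```text
t 8.07 cradle/way mm [46.8  -0.72  4.89] F way [-0.22 -0.89 -2.31] M [-0.    0.28 -0.03]
t 8.12 cradle/way mm [46.76 -0.7   4.99] F way [-1.   -0.52 -1.87] M [ 0.05  0.38 -0.01]
```

View pics/w5.png

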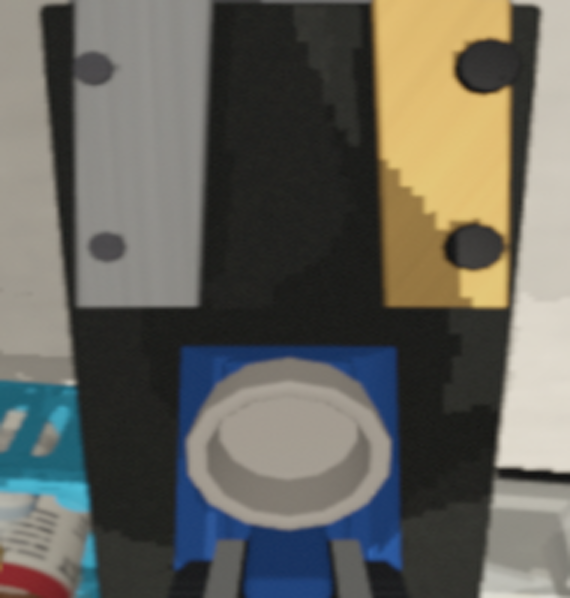

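The cradle's nose is centred at u≈288.5, and the jaws' middle is at 292 in this crop, so it is 0.7 mm off to the silver side, which agrees with the numbers. I'll correct that and touch down.

>>> carry_out(increments=[0.1,0.07,0.2,0,0,0,0,0,0,0.1,0,0,0,0,0,0,0.1,0,0,0,0,0,0,0.05,0,0,0,0,0,0,0,0,0,0,0])

```text
clock: 8.53
tool_pos: [0.5396, 0.182, 0.1335]
tool_rot: [[-0.906, 0.03, 0.423], [0.028, 1.0, -0.013], [-0.423, 0.0, -0.906]]
ft_force: [-3.7, 0.8, 3.3]
grip_width: 0.152
```

```bash
python3 -c "
from h import *
rep()"
```

```text
t 8.53 cradle/way mm [ 4.527e+01 -2.000e-02  1.900e-01] F way [-2.    0.72  4.54] M [ 0.    0.49 -0.05]
```

>>> carry_out(increments=[0,0,-0.03,0,0,0,0,0.3,0,0,0,0,0,0,0.5,0,0,0,0,0,0,0.5,0,0,0,0,0,0,0.5,0,0,0,0,0,0,0.5,0,0,0,0,0,0,0.5,0,0,0,0,0,0,0.5,0,0,0,0,0,0,0.4,0,0,0,0,0,0,0.3,0,0,0,0,0,0,0,0,0,0,0,0,0,0,0,0,0,0,0,0,0])

```text
validation failed for argument at $.in...
```

```bash
python3 - <<'E'
from h import *
d=grab('wrist'); rep()
cv2.imwrite('pics/w6.png',cv2.resize(d['pixels'][0:260,160:350],None,fx=3,fy=2.3*1,interpolation=cv2.INTER_CUBIC))
E
```

```text
t 8.58 cradle/way mm [ 4.53e+01 -2.00e-02  1.80e-01] F way [-2.23 -0.08  4.08] M [-0.02  0.55  0.04]
```

View pics/w6.png

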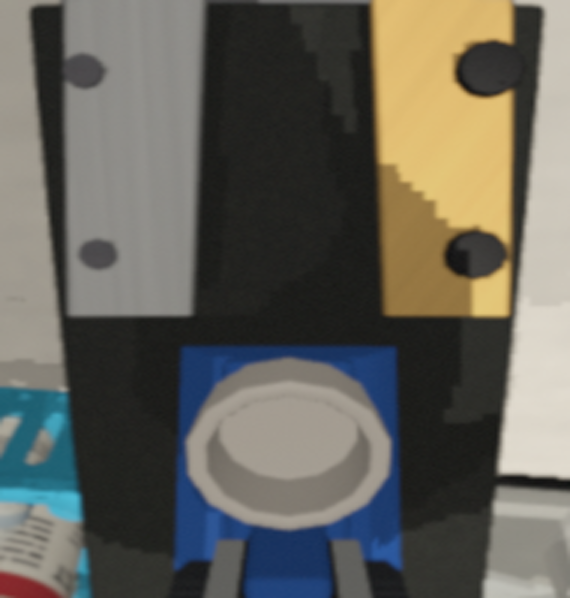

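The move was refused because the row count was malformed. The picture shows the cradle centred between the jaws (288.5 against 288). I'll send the slide again.

>>> carry_out(increments=[0,0,-0.03,0,0,0,0,0.3,0,0,0,0,0,0,0.5,0,0,0,0,0,0,0.5,0,0,0,0,0,0,0.5,0,0,0,0,0,0,0.5,0,0,0,0,0,0,0.5,0,0,0,0,0,0,0.5,0,0,0,0,0,0,0.4,0,0,0,0,0,0,0.3,0,0,0,0,0,0,0,0,0,0,0,0,0])

```text
clock: 9.5
tool_pos: [0.5026, 0.183, 0.1162]
tool_rot: [[-0.906, 0.031, 0.421], [0.028, 1.0, -0.013], [-0.421, -0.0, -0.907]]
ft_force: [-3.8, 1.5, 2.7]
grip_width: 0.15
```

```bash
python3 -c "
from h import *
rep()"
```

```text
t 9.5 cradle/way mm [ 4.31 -0.02  0.2 ] F way [-2.36  1.36  4.09] M [0.16 0.67 0.05]
```

>>> carry_out(increments=[0.2,0,0,0,0,0,0,0.2,0,0,0,0,0,0,0.2,0,0,0,0,0,0,0.2,0,0,0,0,0,0,0,0,0,0,0,0,0])

```text
clock: 9.92
tool_pos: [0.4958, 0.1832, 0.113]
tool_rot: [[-0.906, 0.031, 0.422], [0.028, 1.0, -0.013], [-0.422, -0.0, -0.906]]
ft_force: [-2.4, -0.4, 2.2]
grip_width: 0.155
```

```bash
python3 -c "
from h import *
rep()"
```

```text
t 9.92 cradle/way mm [-3.11 -0.02  0.17] F way [-1.29 -0.5   3.  ] M [0.07 0.36 0.  ]
```

>>> carry_out(increments=[0.1,0,0,0,0,0,0,0.1,0,0,0,0,0,0,0,0,0,0,0,0,0])

```text
clock: 10.17
tool_pos: [0.4943, 0.1833, 0.1124]
tool_rot: [[-0.906, 0.031, 0.423], [0.028, 1.0, -0.013], [-0.423, 0.0, -0.906]]
ft_force: [-1.7, -0.4, 3.2]
grip_width: 0.155
```

```bash
python3 -c "
from h import *
rep()"
```

```text
t 10.17 cradle/way mm [-4.74  0.02  0.19] F way [-0.15 -0.4   3.58] M [ 0.    0.21 -0.02]
```

>>> carry_out(increments=[0.1,0,0,0,0,0,0,0.1,0,0,0,0,0,0,0,0,0,0,0,0,0])

```text
clock: 10.42
tool_pos: [0.4924, 0.1833, 0.1114]
tool_rot: [[-0.906, 0.031, 0.422], [0.028, 1.0, -0.013], [-0.423, -0.0, -0.906]]
ft_force: [-0.7, -0.7, 2.3]
grip_width: 0.155
```

```bash
python3 -c "
from h import *
rep()"
```

```text
t 10.42 cradle/way mm [-6.87  0.02  0.16] F way [ 0.36 -0.68  2.39] M [-0.01  0.18  0.01]
```

>>> carry_out(increments=[0.1,0,0,0,0,0,0,0.1,0,0,0,0,0,0,0,0,0,0,0,0,0])

```text
clock: 10.67
tool_pos: [0.4906, 0.1834, 0.1106]
tool_rot: [[-0.906, 0.031, 0.422], [0.028, 1.0, -0.013], [-0.422, -0.0, -0.906]]
ft_force: [-1.4, -0.7, 2.8]
grip_width: 0.153
```

```bash
python3 -c "
from h import *
rep()"
```

```text
t 10.67 cradle/way mm [-8.92  0.05  0.18] F way [-0.04 -0.7   3.07] M [-0.01  0.15 -0.01]
```

>>> carry_out(increments=[0.1,0,0,0,0,0,0,0,0,0,0,0,0,0])

```text
clock: 10.83
tool_pos: [0.4897, 0.1834, 0.1102]
tool_rot: [[-0.906, 0.031, 0.422], [0.028, 1.0, -0.013], [-0.423, 0.0, -0.906]]
ft_force: [-0.8, -0.4, 3.2]
grip_width: 0.152
```

```bash
python3 -c "
from h import *
rep()"
```

```text
t 10.83 cradle/way mm [-9.84  0.03  0.17] F way [ 0.67 -0.39  3.21] M [-0.03  0.12 -0.03]
```

>>> carry_out(increments=[0.1,0,0,0,0,0,0,0.1,0,0,0,0,0,0,0,0,0,0,0,0,0])

```text
clock: 11.08
tool_pos: [0.4878, 0.1835, 0.1093]
tool_rot: [[-0.906, 0.031, 0.422], [0.028, 1.0, -0.013], [-0.422, -0.0, -0.906]]
ft_force: [-1.5, -0.4, 3.9]
grip_width: 0.153
```

```bash
python3 -c "
from h import *
rep()"
```

```text
t 11.08 cradle/way mm [-11.93   0.04   0.15] F way [ 0.29 -0.43  4.21] M [-0.03  0.11 -0.03]
```

>>> carry_out(increments=[0.1,0,0,0,0,0,0,0,0,0,0,0,0,0])

```text
clock: 11.25
tool_pos: [0.487, 0.1835, 0.1089]
tool_rot: [[-0.906, 0.031, 0.422], [0.028, 1.0, -0.013], [-0.423, 0.0, -0.906]]
ft_force: [-0.8, 0.0, 4.2]
grip_width: 0.152
```

```bash
python3 -c "
from h import *
rep()"
```

```text
t 11.25 cradle/way mm [-12.86   0.04   0.16] F way [ 1.   -0.    4.15] M [0.09 0.07 0.02]
```

>>> carry_out(increments=[0.1,0,0,0,0,0,0,0.1,0,0,0,0,0,0,0,0,0,0,0,0,0])

```text
clock: 11.5
tool_pos: [0.4851, 0.1836, 0.1081]
tool_rot: [[-0.906, 0.031, 0.422], [0.028, 1.0, -0.013], [-0.422, -0.0, -0.906]]
ft_force: [-0.8, -0.1, 3.4]
grip_width: 0.153
```

```bash
python3 -c "
from h import *
rep()"
```

```text
t 11.5 cradle/way mm [-14.91   0.05   0.18] F way [ 0.66 -0.09  3.4 ] M [-0.02  0.06  0.01]
```

>>> carry_out(increments=[0.1,0,0,0,0,0,0,0,0,0,0,0,0,0])

```text
clock: 11.67
tool_pos: [0.4843, 0.1836, 0.1076]
tool_rot: [[-0.906, 0.031, 0.422], [0.028, 1.0, -0.013], [-0.423, -0.0, -0.906]]
ft_force: [0.1, 0.3, 3.9]
grip_width: 0.153
```

```bash
python3 -c "
from h import *
rep()"
```

```text
t 11.67 cradle/way mm [-15.86   0.05   0.17] F way [1.79 0.26 3.52] M [0.06 0.04 0.02]
```

>>> carry_out(increments=[0.1,0,0,0,0,0,0,0,0,0,0,0,0,0])

```text
clock: 11.83
tool_pos: [0.4834, 0.1836, 0.1072]
tool_rot: [[-0.906, 0.031, 0.422], [0.028, 1.0, -0.013], [-0.423, -0.0, -0.906]]
ft_force: [-0.5, 0.7, 5.3]
grip_width: 0.156
```

```bash
python3 -c "
from h import *
rep()"
```

```text
t 11.83 cradle/way mm [-16.83   0.05   0.17] F way [1.77 0.64 5.06] M [0.07 0.11 0.  ]
```

>>> carry_out(increments=[0.1,0,0,0,0,0,0,0,0,0,0,0,0,0])

```text
clock: 12.0
tool_pos: [0.4825, 0.1836, 0.1068]
tool_rot: [[-0.906, 0.031, 0.422], [0.028, 1.0, -0.013], [-0.423, -0.0, -0.906]]
ft_force: [-0.9, -0.2, 4.4]
grip_width: 0.15
```

```bash
python3 -c "
from h import *
rep()"
```

```text
t 12.0 cradle/way mm [-17.86   0.05   0.16] F way [ 1.05 -0.22  4.36] M [-0.02  0.08 -0.01]
```

>>> carry_out(increments=[0.1,0,0,0,0,0,0,0,0,0,0,0,0,0])

```text
clock: 12.17
tool_pos: [0.4816, 0.1837, 0.1064]
tool_rot: [[-0.906, 0.031, 0.422], [0.028, 1.0, -0.013], [-0.423, 0.0, -0.906]]
ft_force: [-0.5, -0.1, 4.1]
grip_width: 0.153
```

```bash
python3 -c "
from h import *
rep()"
```

```text
t 12.17 cradle/way mm [-18.84   0.07   0.19] F way [ 1.25 -0.11  3.93] M [ 0.06  0.03 -0.01]
```

>>> carry_out(increments=[0.1,0,0,0,0,0,0,0,0,0,0,0,0,0])

```text
clock: 12.33
tool_pos: [0.4807, 0.1837, 0.1059]
tool_rot: [[-0.906, 0.031, 0.422], [0.028, 1.0, -0.013], [-0.423, -0.0, -0.906]]
ft_force: [-0.6, 0.4, 4.8]
grip_width: 0.151
```

```bash
python3 -c "
from h import *
rep()"
```

```text
t 12.33 cradle/way mm [-19.86   0.06   0.16] F way [1.52 0.39 4.63] M [0.03 0.02 0.02]
```

>>> carry_out(increments=[0.1,0,0,0,0,0,0,0,0,0,0,0,0,0])

```text
clock: 12.5
tool_pos: [0.4798, 0.1838, 0.1056]
tool_rot: [[-0.906, 0.03, 0.423], [0.028, 1.0, -0.013], [-0.423, 0.0, -0.906]]
ft_force: [-0.7, -0.2, 3.9]
grip_width: 0.153
```

```bash
python3 -c "
from h import *
rep()"
```

```text
t 12.5 cradle/way mm [-20.77   0.11   0.17] F way [ 1.06 -0.25  3.82] M [0.06 0.02 0.04]
```

>>> carry_out(increments=[0.1,0,0,0,0,0,0,0,0,0,0,0,0,0])

```text
clock: 12.67
tool_pos: [0.4791, 0.1838, 0.1052]
tool_rot: [[-0.906, 0.03, 0.423], [0.028, 1.0, -0.013], [-0.423, 0.0, -0.906]]
ft_force: [0.9, 1.1, 5.0]
grip_width: 0.151
```

```bash
python3 -c "
from h import *
rep()"
```

```text
t 12.67 cradle/way mm [-21.52   0.14   0.16] F way [2.89 1.15 4.19] M [ 0.11 -0.15  0.15]
```

>>> carry_out(increments=[0.05,0,0,0,0,0,0,0,0,0,0,0,0,0])

```text
clock: 12.83
tool_pos: [0.4789, 0.1839, 0.1052]
tool_rot: [[-0.905, 0.03, 0.423], [0.027, 1.0, -0.013], [-0.424, 0.0, -0.906]]
ft_force: [1.8, 1.2, 4.5]
grip_width: 0.153
```

```bash
python3 -c "
from h import *
rep()"
```

```text
t 12.83 cradle/way mm [-21.7    0.17   0.16] F way [3.44 1.29 3.31] M [ 0.06 -0.37  0.23]
```

>>> carry_out(increments=[0.05,0,0,0,0,0,0,0,0,0,0,0,0,0])

```text
clock: 13.0
tool_pos: [0.4788, 0.1839, 0.1051]
tool_rot: [[-0.905, 0.03, 0.424], [0.028, 1.0, -0.013], [-0.424, 0.0, -0.905]]
ft_force: [5.4, 1.1, 4.3]
grip_width: 0.154
```

```bash
python3 -c "
from h import *
rep()"
```

```text
t 13.0 cradle/way mm [-21.76   0.18   0.16] F way [6.71 1.21 1.67] M [ 0.02 -0.73  0.17]
```

>>> carry_out(increments=[0.05,0,0,0,0,0,0,0,0,0,0,0,0,0])

```text
clock: 13.17
tool_pos: [0.4788, 0.1839, 0.1051]
tool_rot: [[-0.905, 0.03, 0.425], [0.028, 1.0, -0.012], [-0.425, 0.0, -0.905]]
ft_force: [7.5, 0.5, 4.1]
grip_width: 0.156
```

```bash
python3 -c "
from h import *
rep()"
```

```text
t 13.17 cradle/way mm [-21.74   0.19   0.16] F way [8.51 0.69 0.51] M [-0.04 -0.88  0.17]
```

>>> carry_out(increments=[0.05,0,0,0,0,0,0,0,0,0,0,0,0,0])

```text
clock: 13.33
tool_pos: [0.4788, 0.1839, 0.1051]
tool_rot: [[-0.904, 0.03, 0.426], [0.028, 1.0, -0.012], [-0.426, 0.001, -0.905]]
ft_force: [7.6, 0.4, 3.4]
grip_width: 0.155
```

```bash
python3 -c "
from h import *
rep()"
```

```text
t 13.33 cradle/way mm [-21.75   0.19   0.15] F way [ 8.34  0.61 -0.16] M [-0.06 -1.13  0.2 ]
```

>>> carry_out(increments=[0.05,0,0,0,0,0,0,0.05,0,0,0,0,0,0,0,0,0,0,0,0,0])

```text
clock: 13.58
tool_pos: [0.4787, 0.1839, 0.1051]
tool_rot: [[-0.903, 0.03, 0.428], [0.028, 1.0, -0.012], [-0.428, 0.001, -0.904]]
ft_force: [12.7, -1.7, 4.0]
grip_width: 0.15
```

```bash
python3 -c "
from h import *
rep()"
```

```text
t 13.58 cradle/way mm [-21.7    0.21   0.14] F way [13.22 -1.31 -1.73] M [-0.25 -1.47  0.08]
```

The push reached about 13 N and the cradle has stopped at x ≈ -21.7. I'll release and back out square to the bed.

>>> carry_out(increments=[0,0,0,0,0,0,60,0,0,0,0,0,0,60,0,0,0,0,0,0,60,0,0,0,0,0,0,60,0,0,0,0,0,0,60,0,0,0,0,0,0,60,-0.2,0,-0.5,0,0,0,60,0,0,-1,0,0,0,60,0,0,-2,0,0,0,60,0,0,-2,0,0,0,60,0,0,-2,0,0,0,60,0,0,0,0,0,0,60,0,0,0,0,0,0,60,0,0,0,0,0,0,60])

```text
clock: 14.75
tool_pos: [0.4462, 0.1847, 0.1726]
tool_rot: [[-0.906, 0.031, 0.422], [0.028, 1.0, -0.013], [-0.423, 0.0, -0.906]]
ft_force: [0.4, -0.4, 0.5]
grip_width: 0.6
```

```bash
python3 - <<'E'
from h import *
rep();d=grab('wrist'); state()
cv2.imwrite('pics/w7.png',d['pixels'])
E
```

```text
t 14.75 cradle/way mm [-22.88   0.11  75.12] F way [ 0.6  -0.34  0.29] M [0.05 0.19 0.  ]
clock 14.8
q [11.1628, 13.0092, 106.6695, -9.1852, 36.2875, -70.8281]
tool_pos [0.4462, 0.1847, 0.1722]
tool_rot [[-0.9063, 0.0307, 0.4215], [0.0277, 0.9995, -0.0131], [-0.4218, -0.0002, -0.9067]]
ft_force [0.9862, -0.6525, -0.2134]
wrist_torque [-0.03, 0.1725, -0.0173]
grip_width 0.6045
```

View pics/w7.png

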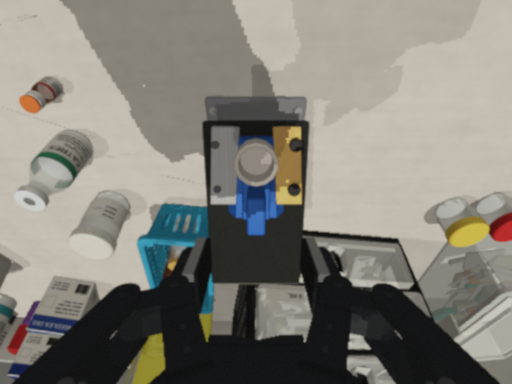

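The cradle sits between the jaws, upright and centred. The vials and the pot are untouched. Now a heel push with closed fingers as the final tightening: go up the slope, close, and descend behind the heel.

>>> carry_out(increments=[-1.25,0,0,0,0,0,0,-1.25,0,0,0,0,0,0,-1.25,0,0,0,0,0,0,0,0,0,0,0,0,0,0,0,0,0,0,0,0,0,0,0,0,0,0,0,0,0,2,0,0,0,0,0,0,2,0,0,0,0,0,0,2,0,0,0,0,0,0,1.5,0,0,0,0,0,0,1,0,0,0,0,0,0,0.5,0,0,0,0,0,0,0,0,0,0,0,0,0,0,0,0,0,0])

```text
clock: 15.97
tool_pos: [0.5181, 0.1826, 0.1073]
tool_rot: [[-0.906, 0.03, 0.422], [0.028, 1.0, -0.013], [-0.423, 0.0, -0.906]]
ft_force: [-0.5, 0.1, -0.7]
grip_width: 0.002
```

```bash
python3 - <<'E'
from h import *
rep();d=grab('wrist')
cv2.imwrite('pics/w8.png',d['pixels'])
s=monitor.sense();print('tip/way',(np.array(s['tool_pos'])+np.array(s['tool_rot'])@[0,0,.017]-O)@wayR()*1000)
E
```

```text
t 15.97 cradle/way mm [ 14.69   0.05 -14.49] F way [-0.76  0.1  -0.47] M [0.04 0.25 0.  ]
tip/way [32.41343215  0.03801146  9.35807312]
```

View pics/w8.png

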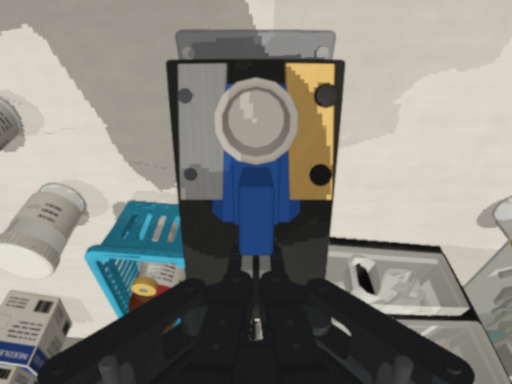

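The fingers are closed behind the heel, with the tip 9 mm above the bed. I'll go 4 mm lower, then advance.

>>> carry_out(increments=[0,0,0.4,0,0,0,0,0.3,0,0,0,0,0,0,0.2,0,0,0,0,0,0,0,0,0,0,0,0,0])

```text
clock: 16.35
tool_pos: [0.5149, 0.1827, 0.1011]
tool_rot: [[-0.906, 0.03, 0.422], [0.028, 1.0, -0.013], [-0.422, -0.0, -0.907]]
ft_force: [-0.2, -0.9, -0.4]
grip_width: 0.002
```

```bash
python3 -c "
from h import *
rep()"
```

```text
t 16.35 cradle/way mm [  9.14  -0.03 -18.68] F way [-0.3  -0.87 -0.3 ] M [ 0.    0.19 -0.02]
```

>>> carry_out(increments=[0.1,0,0,0,0,0,0,0.1,0,0,0,0,0,0,0,0,0,0,0,0,0])

```text
clock: 16.6
tool_pos: [0.5135, 0.1827, 0.1004]
tool_rot: [[-0.906, 0.031, 0.422], [0.028, 1.0, -0.013], [-0.423, -0.0, -0.906]]
ft_force: [0.4, 0.5, -0.3]
grip_width: 0.0
```

```bash
python3 -c "
from h import *
rep()"
```

```text
t 16.6 cradle/way mm [  7.58  -0.03 -18.77] F way [ 0.18  0.49 -0.45] M [-0.06  0.2   0.03]
```

>>> carry_out(increments=[0.1,0,0,0,0,0,0,0,0,0,0,0,0,0])

```text
clock: 16.77
tool_pos: [0.5127, 0.1827, 0.0999]
tool_rot: [[-0.906, 0.031, 0.422], [0.028, 1.0, -0.013], [-0.422, -0.0, -0.906]]
ft_force: [0.0, -0.7, -0.8]
grip_width: -0.001
```

```bash
python3 -c "
from h import *
rep()"
```

```text
t 16.77 cradle/way mm [  6.61  -0.02 -18.84] F way [-0.3  -0.74 -0.75] M [-0.02  0.19 -0.05]
```

>>> carry_out(increments=[0.1,0,0,0,0,0,0,0,0,0,0,0,0,0])

```text
clock: 16.93
tool_pos: [0.5124, 0.1828, 0.0999]
tool_rot: [[-0.905, 0.031, 0.424], [0.028, 1.0, -0.013], [-0.424, 0.0, -0.906]]
ft_force: [2.0, -0.1, 1.0]
grip_width: -0.004
```

```bash
python3 -c "
from h import *
rep()"
```

```text
t 16.93 cradle/way mm [  6.44   0.06 -18.79] F way [ 2.26 -0.05  0.1 ] M [ 0.02 -0.09  0.03]
```

Contact is where I expected it. I'll continue in small steps towards about 17 N.

>>> carry_out(increments=[0.1,0,0,0,0,0,0,0,0,0,0,0,0,0])

```text
clock: 17.1
tool_pos: [0.5123, 0.1829, 0.1]
tool_rot: [[-0.904, 0.03, 0.426], [0.028, 1.0, -0.012], [-0.426, 0.001, -0.905]]
ft_force: [5.9, 0.3, 1.8]
grip_width: 0.001
```

```bash
python3 -c "
from h import *
rep()"
```

```text
t 17.1 cradle/way mm [  6.47   0.17 -18.71] F way [ 6.12  0.45 -0.92] M [ 0.05 -0.58 -0.04]
```

>>> carry_out(increments=[0.1,0,0,0,0,0,0,0,0,0,0,0,0,0])

```text
clock: 17.27
tool_pos: [0.5122, 0.183, 0.1001]
tool_rot: [[-0.903, 0.03, 0.428], [0.028, 1.0, -0.012], [-0.428, 0.001, -0.904]]
ft_force: [8.1, 0.3, 2.4]
grip_width: 0.001
```

```bash
python3 -c "
from h import *
rep()"
```

```text
t 17.27 cradle/way mm [  6.52   0.28 -18.61] F way [ 8.36  0.56 -1.27] M [ 0.06 -0.83  0.02]
```

>>> carry_out(increments=[0.1,0,0,0,0,0,0,0.05,0,0,0,0,0,0,0,0,0,0,0,0,0])

```text
clock: 17.52
tool_pos: [0.5121, 0.1831, 0.1002]
tool_rot: [[-0.902, 0.03, 0.431], [0.028, 1.0, -0.012], [-0.431, 0.002, -0.902]]
ft_force: [11.8, -0.2, 3.2]
grip_width: 0.002
```

```bash
python3 -c "
from h import *
rep()"
```

```text
t 17.52 cradle/way mm [  6.6    0.44 -18.49] F way [12.03  0.08 -2.13] M [-0.02 -1.37 -0.04]
```

>>> carry_out(increments=[0.05,0,0,0,0,0,0,0.05,0,0,0,0,0,0,0,0,0,0,0,0,0])

```text
clock: 17.77
tool_pos: [0.5121, 0.1832, 0.1003]
tool_rot: [[-0.901, 0.03, 0.432], [0.028, 1.0, -0.011], [-0.432, 0.002, -0.902]]
ft_force: [15.4, -0.9, 3.5]
grip_width: -0.0
```

```bash
python3 -c "
from h import *
rep()"
```

```text
t 17.77 cradle/way mm [  6.65   0.48 -18.45] F way [15.5  -0.43 -3.33] M [-0.15 -1.74  0.09]
```

>>> carry_out(increments=[0.05,0,0,0,0,0,0,0,0,0,0,0,0,0,0,0,0,0,0,0,0])

```text
clock: 18.02
tool_pos: [0.512, 0.1832, 0.1003]
tool_rot: [[-0.901, 0.03, 0.433], [0.028, 1.0, -0.011], [-0.433, 0.002, -0.901]]
ft_force: [15.5, -0.8, 3.5]
grip_width: -0.0
```

```bash
python3 -c "
from h import *
rep()"
```

```text
t 18.02 cradle/way mm [  6.65   0.5  -18.44] F way [15.59 -0.38 -3.37] M [-0.13 -1.93 -0.05]
```

>>> carry_out(increments=[-0.3,0,0,0,0,0,0,-0.5,0,0,0,0,0,0,-0.8,0,0,0,0,0,0,-0.4,0,-1,0,0,0,0,0,0,-2.5,0,0,0,0,0,0,-3,0,0,0,0,0,0,-3,0,0,0,0,0,0,-2,0,0,0,0,0,0,0,0,0,0,0,0,0,0,0,0,0,0,0,0,0,0,0,0,0])

```text
clock: 18.93
tool_pos: [0.4768, 0.1837, 0.2091]
tool_rot: [[-0.907, 0.031, 0.421], [0.028, 1.0, -0.013], [-0.421, -0.0, -0.907]]
ft_force: [-0.4, 1.0, 0.1]
grip_width: 0.004
```

```bash
python3 - <<'E'
from h import *
rep();d=grab('wrist')
cv2.imwrite('pics/w9.png',d['pixels'])
cv2.imwrite('pics/w9c.png',cv2.resize(d['pixels'][80:260,190:320],None,fx=4,fy=3.3,interpolation=cv2.INTER_CUBIC))
d=grab('scene');cv2.imwrite('pics/s9.png',cv2.resize(d['pixels'][110:240,150:320],None,fx=4,fy=4,interpolation=cv2.INTER_CUBIC))
E
```

```text
t 18.93 cradle/way mm [ 2.017e+01 -5.000e-02  9.532e+01] F way [-0.34  0.97  0.28] M [-0.    0.18  0.  ]
```

View pics/w9.png

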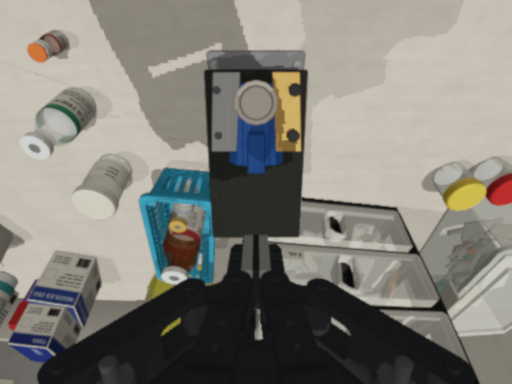

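View pics/s9.png

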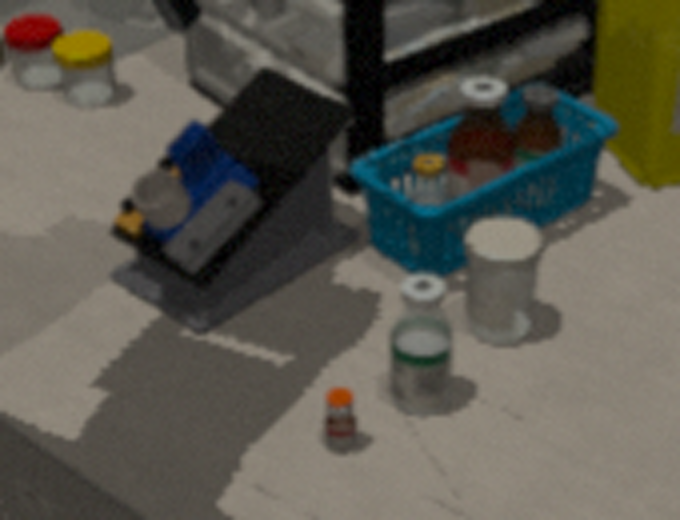

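The cradle lies flat between the jaws with the collar at the lower end, and the vials and the pot are in place. One last position check.

```bash
python3 - <<'E'
from h import *
d=load('wrist');R=wayR();n=R[:,2]
def iw(uv,h):
    T,r=rays(d,uv); w=r@T[:3,:3].T
    return ((T[:3,3]+w*(((O+n*h-T[:3,3])@n)/(w@n))[:,None])-O)@R*1000
print('collar centre',iw([[256,102.5]],.043),'expect x -41.2')
print('heel corners',iw([[230,163.5],[281.5,163.5]],0),'expect x 13.3')
print('rib back top',iw([[256.5,172]],.053),'expect x 11.3')
t=load('top'); t1=grab('top')
for k,u in dict(amp=(256,233),vial=(261,201),pot=(259,157)).items(): print(k,pts(t1,u).round(3))
E
```

```text
collar centre [[-4.23333269e+01 -3.34629943e-02  4.30000000e+01]] expect x -41.2
heel corners [[ 1.43591220e+01 -2.50757992e+01  1.97412129e-14]
 [ 1.44123102e+01  2.44351859e+01  2.16656215e-14]] expect x 13.3
rib back top [[ 9.06742908  0.30547349 53.        ]] expect x 11.3
amp [[ 0.414 -0.005  0.04 ]]
vial [[ 0.473 -0.014  0.089]]
pot [[ 0.566 -0.008  0.077]]
```

The checks agree within about 2 mm, so I'm handing it in.

```bash
python3 -c "
from h import *
print(workorder.sign_off()); rep()"
```

```text
the job is handed in; nothing more can be done
None
the job is handed in; nothing more can be done
```

The blue cradle is mounted on the stand, narrow end (white collar) down the slope, and the job is handed in. The hand-in gives no verdict. I had no direct reading of how hard the cradle presses on the bed and fixed jaw after release, so the 3.5 N criterion is inferred.

**What I did:** I gripped the rib, lifted the cradle over the vials, tilted it 25° and set it on the bare slope at about x = +45 mm. I then slid it down between the jaws until the force rose at about x = -21.7 mm. I pushed to about 13 N, let go, and pushed again on the heel with closed fingers to 15.6 N. The cradle did not move any further under that second push.

**Last checks:**
- **Position:** the cradle's origin is at about x = -22 mm, less than 0.5 mm off the middle and lying flat. The last picture agrees with the expected collar, heel and rib positions within 1 to 2 mm, which is about the camera's accuracy.
- **Vials and pot:** all three read the same positions as at the start, within 1 mm sideways. The pot's height read 5 mm differently, which I take to be depth noise.
- **Robot:** the arm is clear and touches nothing. The clock was at about 19 s of the 51 s allowed.
- **Refused move:** one call was refused for a wrong row count. Nothing moved, and I sent it again.

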